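# Ratchet a bench clamp shut on a doming block

## Task

The ratchet clamp on the jeweller's bench is set to release. Flip the small direction lever on its handle over to the other side so that it tightens, then swing the handle back and forth until the sliding jaw has the wooden doming block nipped tight against the stop, and let go. Work the clamp by its handle only: do not push the jaw or the block by hand.

Things in the scene. Friction and masses are not known exactly. Their poses are not given: they have to be found in the camera images.
- clamp: Fixed grey clamp base, 30 mm high, x -65..75, y -80..280 mm in its own frame. Origin: on the bench under the vertical axis of wheel and handle. -x points roughly to the robot (yaw within 0.25 rad), +y from wheel to stop, z up. On the axis a stiff dark wheel with 16 pins as teeth (22.5 degrees apart), 87 mm across, top at 76 mm; it drives the jaw 20 mm per radian and stays where left.
- handle (a joint): Swing of the ratchet handle, rad, -0.6 to 0.6: 0 = arm along the clamp's -x, + = anticlockwise from above (grip moves to the clamp's -y). Stays where left. Set to tighten, anticlockwise strokes close the jaw (about 5 N at the grip) and clockwise ones click back; up to 0.4 rad of a stroke is lost before a tooth catches. Two to four full strokes are needed; when tight, the handle stops.
- grip_top (a point): Centre of the top of the handle's grip: an upright round black peg, 18 mm in diameter, 50 to 115 mm above the bench, free all round, 175 mm from the clamp's axis, on a flat steel arm 26 mm wide with its top at 50 mm.
- pawl (a joint): Angle of the brass reversing pawl about its upright pivot on the handle's arm, 71 mm from the clamp's axis, rad; + = anticlockwise from above. -0.15 to -0.35 = release (as found), +0.15 to +0.35 = tighten (the smaller values while it rests on top of a tooth; it drops in at the next swing). Sprung over centre: pushed past 0 it goes on to its side by itself.
- lever_top (a point): Centre of the top of the direction lever's upright dark knob, 12 mm in diameter, 63 to 99 mm above the bench, 45 mm outward from the pawl's pivot. With the handle at 0 it stands 7 to 15 mm to the clamp's +y side of the arm's centre line when set to release, as far to the -y side when set to tighten. About 2 N flips it; the handle is stiff enough to stay still meanwhile.
- jaw: Sliding steel jaw on its rack: a plate 80 x 18 x 45 mm, top at 75 mm above the bench, that slides along the clamp's +y to close. Origin: on the clamp's axis at the start, 30 mm above the bench; the pressing face lies 88 mm to +y of the origin.
- stop: The fixed steel stop, 80 mm wide, top at 80 mm above the bench. Origin: middle of the lower edge of the face that looks to the jaw, 30 mm above the bench; its axes are parallel to the clamp's. Set at a different place each time.
- block: Wooden doming block, 60 x 50 x 60 mm (50 mm along the clamp's y), 0.25 kg, dark hollows in its top; stands loose on the clamp's base between jaw and stop. Origin: centre of its underside, 30 mm above the bench. It is tight when the jaw has travelled jaw face to stop face less 50 mm (25 to 38 mm).
Not all that is in view belongs to the job. There is more than one size of the block; the one meant has the size given above.

How it is judged:
By the outcome, as a careful person would: the job done as asked, in the order asked, and still so for the second after the job is handed in, with the robot touching nothing.
It also fails if it takes over 64 s, if anything falls off the work surface, if the arm or the gripper's body presses on something with over 40 N, if the wrist force passes 120 N, or if a joint passes its speed limit or range.

## Robot

A 6-joint arm with a two-finger parallel gripper is mounted at the origin on the work surface. World frame = base frame: x ahead of the robot, y to its left, z up, the work surface at z = 0. Lengths are in mm, angles in degrees, forces in N, time in s.
With the tool pointing down it reaches from about 350 to 850 mm from the base axis. Payload 8.1 kg.
Tool frame: the origin (TCP) lies midway between the tips of the shut fingers; the grasp point (between the pads) lies 19 mm behind it; z points along the fingers, y is the line along which they close (so a half turn about z gives the same grasp; the last joint's range is limited). The gripper opens to 85 mm and grips with 20 to 120 N. Pads are 22 mm wide; open, the fingers measure 114 mm over their backs; the gripper's body (76 mm by 85 mm) begins 54 mm behind the grasp point. The pads swing forward as they close: fully open they stand 13 mm farther back than shut.
Start: joints at [72.17, 7.471, 85.268, -0, 87.261, -4.893], TCP at [134.309, 584.779, 231.292] pointing down, gripper open.
Joint ranges: [-169.43, 169.43], [-51.17, 129.36], [1.28, 143.12], [-76.62, 256.62], [0, 156.53], [-152.29, 152.29]. Speed limits (degrees/s): [136.94, 136.94, 159.86, 180, 180, 180].

## Interface

Orientations are given as [roll, pitch, yaw] about the fixed x, y, z axes, in that order (R = Rz(yaw) Ry(pitch) Rx(roll)).
In Python, from bench import r gives the robot as it stands. The module is installed in compiled form; this text tells all that it offers.
- The arm moves only by the tool jog_arm, never from a script. Its argument "rows" is a list of rows, each a list of 2 entries, a list of its own where there are three numbers: the shift along the tool's x, y, z in mm, then the turn, a rotation vector about the tool's x, y, z in rad. A call has 1 to 10 rows; each row is the pose to reach, as a shift and turn from the pose commanded when the call began, along the tool's axes at that moment; what a row does not reach only later rows make up. A row lasts 1/10 s, in which the tool goes at most 50 mm and 8.59 degrees, less where a joint would pass 70% of its speed; a pose out of reach is approached as far as the arm can. A call with a gripper value outside its range is refused whole. "grip" is the finger opening in mm, from 0 to 85.4, set as the call begins (left out, the last holds). The fingers move at their own pace and stop on an object; "force" is the grip in N (left out, the last holds). Time passes only in rows, so rows that repeat a pose let the fingers close. It gives the time, the measured TCP pose, the force, the opening and the grip force at its end, in the units of the state.
- r.sense(): the state, without advancing time (a new reading comes with each control period).
- r.snapshot(name): name is "side" or "top"; returns (picture, depth): 420x560x3 uint8, blue, green, red; 420x560 float32, mm along the optical axis (not along the pixel's ray), 0 where there is no reading.
- r.camera_params(name): a dict with "fx", "fy", "cx", "cy" (pixels), "dist_coeffs" ([k1, k2, p1, p2, k3] as OpenCV has them; the pictures are not rectified), "pose" (4x4, takes a point from camera to world coordinates). Camera axes: x right, y down, z forward; pixel columns grow to the right and rows downward; lengths in mm; the calibration is good to about 2 mm. A picture is of the moment at which its call begins. camera_params takes no time and is no camera call.
- r.hand_in(): hands the job in; it is judged then, once.
The state is a dict: "time": time; "joint_pos": joint angles; "qd": joint speeds; "joint_efforts": joint torques, N m; "tool_pos": TCP position; "tcp_rot": TCP orientation; "ft_force": force on the tool from outside, world axes, zero at the start; "wrist_torque": the same for the moment, N m; "finger_gap": finger opening in mm; "grip_force": force on a finger pad.
Only numpy, scipy, OpenCV 4.12 (cv2) and the standard library are available. Lean on these libraries where they do the work, as an engineer would, in place of code of your own. Each camera call takes 0.05 s, during which the arm holds its last target. There are 200 camera calls.

## Working session

There is one attempt and no reset: what is moved stays moved. The work goes in short steps, Python scripts to look and compute and a tool call to move; the robot and the scene stay as the last step left them, time stands still between calls to the robot, and variables do not carry over. Pictures are saved under pics/ and viewed, at most 11 in all, crops included, and the job is handed in when it is done.

Besides the shell and the picture viewer there is one more tool, called after "Request:" by a JSON object that holds its "fn" and its "kwargs", one argument or row to a line. jog_arm: Moves the arm, as the interface text tells. Its arguments: {"type":"object","properties":{"rows":{"type":"array"},"grip":{"type":"number"},"force":{"type":"number"}},"required":["rows"]}

```bash
mkdir -p pics; cat > h.py <<'E'
import numpy as np,cv2
from bench import r
def snap(n,f):
    im,d=r.snapshot(n); cv2.imwrite(f'pics/{f}.png',im); np.save(f'pics/{f}.npy',d); return im,d
def ray(n,uv):
    c=r.camera_params(n);K=np.array([[c['fx'],0,c['cx']],[0,c['fy'],c['cy']],[0,0,1]])
    p=cv2.undistortPoints(np.array(uv,float).reshape(-1,1,2),K,np.array(c['dist_coeffs'],float)).reshape(-1,2)
    P=np.array(c['pose']);return P[:3,3],(P[:3,:3]@np.c_[p,np.ones(len(p))].T).T
def atz(n,uv,z):
    o,d=ray(n,uv);z=np.broadcast_to(z,len(d));return o+d*((z-o[2])/d[:,2])[:,None]
def dep(n,uv,D):
    o,d=ray(n,uv);return np.array([o+v*D[int(round(b)),int(round(a))] for v,(a,b) in zip(d,uv)])
E
python3 - <<'E'
from h import *
a,_=snap('top','t0');b,_=snap('side','s0')
print(r.sense())
for n in('top','side'):print(np.round(r.camera_params(n)['pose'],3))
E
```

```text
{'time': 0.1, 'joint_pos': array([ 7.21700839e+01,  7.51132553e+00,  8.53260636e+01, -3.91413358e-04,
        8.72619464e+01, -4.89085797e+00]), 'qd': array([ 0.07891882, -0.13744579, -0.09314615,  0.12058541, -0.00396965,
        0.00260155]), 'joint_efforts': array([ 1.69204803e-03, -5.70947492e+01, -5.01944911e+01, -8.71320390e-05,
        8.01694812e-03,  5.16137106e-05]), 'tool_pos': array([134.1469843 , 584.27762129, 230.31468104]), 'tcp_rot': array([-1.79900993e+02, -8.07962361e-03,  1.67060954e+02]), 'ft_force': array([-0.45431584, -0.6241987 ,  1.13011461]), 'wrist_torque': array([-0.01583849, -0.02708466,  0.02448702]), 'grip_force': 0.0, 'finger_gap': 85.7857634177781}
[[-4.00000e-03 -9.98000e-01  6.60000e-02  5.76046e+02]
 [-1.00000e+00  4.00000e-03  9.00000e-03  1.33609e+02]
 [-9.00000e-03 -6.60000e-02 -9.98000e-01  8.91156e+02]
 [ 0.00000e+00  0.00000e+00  0.00000e+00  1.00000e+00]]
[[-7.94000e-01 -4.76000e-01  3.77000e-01  3.40504e+02]
 [-6.08000e-01  6.16000e-01 -5.01000e-01  5.32785e+02]
 [ 6.00000e-03 -6.27000e-01 -7.79000e-01  7.00553e+02]
 [ 0.00000e+00  0.00000e+00  0.00000e+00  1.00000e+00]]
```

View pics/t0.png

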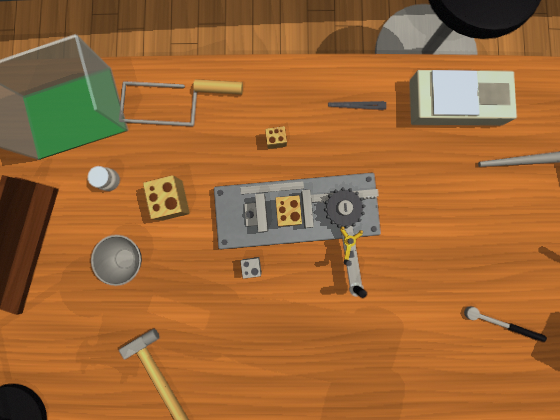

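View pics/s0.png

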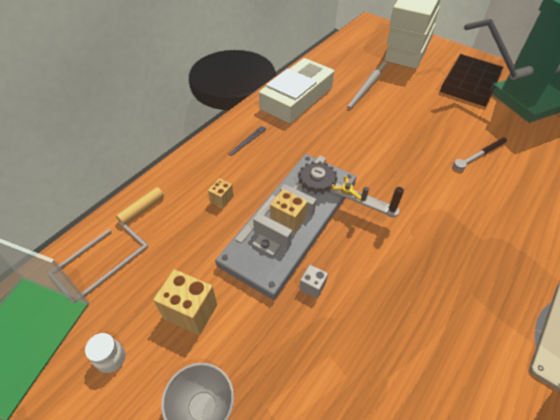

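The top view shows the clamp base at (215–380, 175–248), the wheel at (346,208), the pawl at (349,242) and the grip at (359,291). There are four block candidates: (289,210) between jaw and stop, a small one at (276,136), a large one at (163,197) and a grey one at (250,268). The one in the clamp fits; I'll confirm it in a crop.

```bash
python3 - <<'E'
from h import *
a=cv2.imread('pics/t0.png');b=cv2.imread('pics/s0.png')
A=cv2.resize(a[170:310,230:390],None,fx=4.9,fy=4.2,interpolation=2)
A=cv2.resize(a[170:310,230:390],None,fx=4,fy=4,interpolation=2)
B=cv2.resize(b[140:290,240:420],None,fx=4,fy=4,interpolation=2)
cv2.imwrite('pics/t0c.png',A);cv2.imwrite('pics/s0c.png',B)
E
```

```text
(no output)
```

View pics/t0c.png

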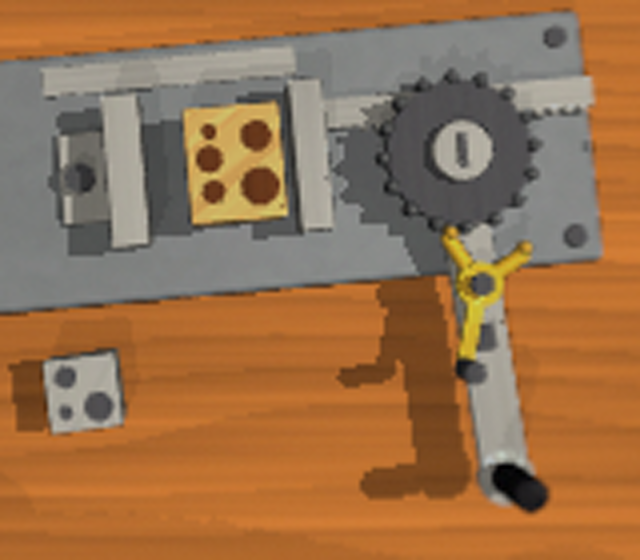

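View pics/s0c.png

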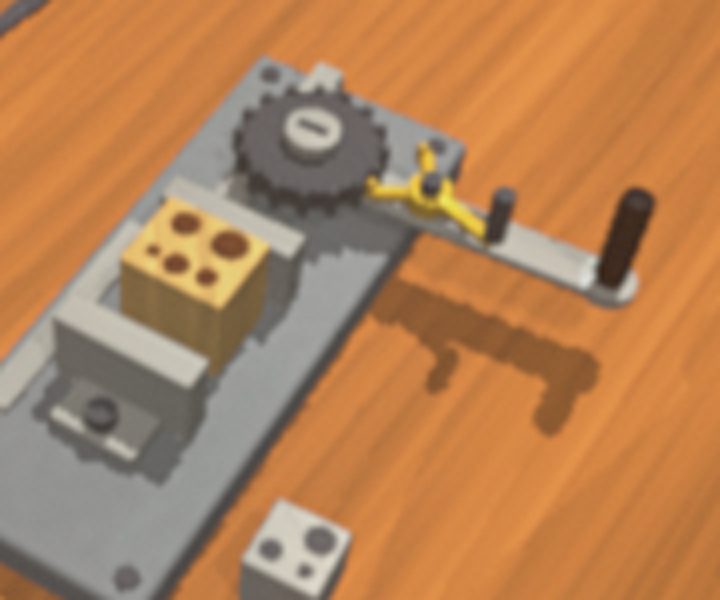

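The crops confirm it: the yellow block stands between jaw and stop, and its size can be checked by measurement. The lever knob top is at top (348,263) / side (366.8,188.8). The grip top is at top (362.5,293) / side (399.5,189.3).

```bash
python3 - <<'E'
from h import *
np.set_printoptions(suppress=True,precision=1)
def tri(u,v):
    o1,d1=ray('top',[u]);o2,d2=ray('side',[v]);d1=d1[0];d2=d2[0]
    s=np.linalg.lstsq(np.c_[d1,-d2],o2-o1,rcond=None)[0];p=o1+s[0]*d1;q=o2+s[1]*d2
    return (p+q)/2,np.linalg.norm(p-q)
C=lambda x,y:(230+x/4,170+y/4);S=lambda x,y:(240+x/4,140+y/4)
for n,a,b in[('axis',(462,150),(313,129)),('lever',(472,371),(505,194)),('grip',(534,492),(638,197)),('pivot',(482,285),(432,183))]:
    print(n,tri(C(*a),S(*b)))
print('z99 lever',atz('top',[C(472,371)],99),atz('side',[S(505,194)],99))
print('z115 grip',atz('top',[C(534,492)],115),atz('side',[S(638,197)],115))
e=atz('top',[C(0,310),C(600,258),C(0,60),C(575,12)],30);print('edges',e)
for i in(0,2):
    v=e[i]-e[i+1];print(np.degrees(np.arctan2(v[1],v[0]))-90)
b=atz('top',[C(183,108),C(277,101),C(287,216),C(192,224)],90);print('blk',b,np.linalg.norm(b[0]-b[1]),np.linalg.norm(b[1]-b[2]))
j=atz('top',[C(290,82),C(305,232)],75);s=atz('top',[C(140,95),C(150,243)],80);print('jaw',j,'stop',s)
E
```

```text
axis (array([629.7,  -3.4,  73.2]), np.float64(0.4421626162732807))
lever (array([515.8,  -3. ,  98.8]), np.float64(1.3435167011187925))
grip (array([457.7, -30.3, 112.4]), np.float64(0.4045487194799904))
pivot (array([559.1, -13.7,  68. ]), np.float64(0.50108232637325))
z99 lever [[516.4  -2.6  99. ]] [[515.2  -3.2  99. ]]
z115 grip [[458.3 -29.7 115. ]] [[457.1 -28.  115. ]]
edges [[545.4 243.7  30. ]
 [572.5 -85.8  30. ]
 [683.4 244.2  30. ]
 [708.8 -74.8  30. ]]
4.7031941647878455
4.553555064351215
blk [[650.6 142.3  90. ]
 [654.   94.   90. ]
 [595.   89.3  90. ]
 [591.1 137.9  90. ]] 48.39735506192928 59.21574858480069
jaw [[665.4  86.4  75. ]
 [586.9  79.2  75. ]] stop [[658.4 164.7  80. ]
 [581.5 159.7  80. ]]
```

Request:
{"fn": "jog_arm", "kwargs": {
  "rows": [
    [[-20,-18,0],[0,0,-0.04]],
    [[-55,-50,0],[0,0,-0.08]],
    [[-90,-82,0],[0,0,-0.12]],
    [[-125,-115,0],[0,0,-0.16]],
    [[-160,-148,5],[0,0,-0.2]],
    [[-195,-180,10],[0,0,-0.24]],
    [[-230,-213,15],[0,0,-0.28]],
    [[-265,-245,20],[0,0,-0.32]],
    [[-300,-278,25],[0,0,-0.36]],
    [[-335,-310,30],[0,0,-0.377]]
  ],
  "grip": 0
}}

```text
time: 1.1
tool_pos: [391.9, 205.8, 200.9]
tcp_rot: [180.0, 0.0, -171.2]
ft_force: [1.4, 0.3, 0.6]
finger_gap: -0.0
grip_force: 0.0
```

```bash
cat >> h.py <<'E'
from scipy.spatial.transform import Rotation as Ro
A=np.array([630,-3.5]);PSI=np.radians(4.65)
def go(xyz,yaw=None):
    s=r.sense();R=Ro.from_euler('xyz',s['tcp_rot'],degrees=True)
    t=[180,0,s['tcp_rot'][2] if yaw is None else yaw]
    R2=Ro.from_euler('xyz',t,degrees=True)
    return np.round(R.inv().apply(np.array(xyz)-s['tool_pos']),1),np.round((R.inv()*R2).as_rotvec(),3)
E
python3 - <<'E'
from h import *
s=r.sense();print(s['time'],s['tool_pos'],s['tcp_rot'],s['finger_gap'],go([510,34.5,78],-171.3))
E
```

```text
1.1 [391.90657366 205.79298982 200.9247536 ] [ 1.79997008e+02  3.11414637e-03 -1.71242292e+02] -0.005262443460686282 (array([ -90.6, -187.3,  122.9]), array([0.   , 0.   , 0.001]))
```

Request:
{"fn": "jog_arm", "kwargs": {
  "rows": [
    [[-20,-42,0],[0,0,0]],
    [[-40,-84,20],[0,0,0]],
    [[-60,-125,50],[0,0,0]],
    [[-78,-160,80],[0,0,0]],
    [[-88,-182,105],[0,0,0]],
    [[-90,-187,118],[0,0,0]],
    [[-90,-187,123],[0,0,0]],
    [[-90,-187,123],[0,0,0]]
  ]
}}

```text
time: 1.9
tool_pos: [507.6, 37.1, 77.8]
tcp_rot: [180.0, -0.1, -171.3]
ft_force: [-0.8, 0.0, -0.0]
finger_gap: 0.0
grip_force: 0.0
```

```bash
python3 - <<'E'
from h import *
s=r.sense();print(s['time'],s['tool_pos'],s['ft_force'])
b,_=snap('side','s1')
cv2.imwrite('pics/s1c.png',cv2.resize(b[90:240,280:440],None,fx=4,fy=4,interpolation=2))
E
```

```text
1.9 [507.5972599   37.07885925  77.75677793] [-0.78555673  0.00403073 -0.00974886]
```

View pics/s1c.png

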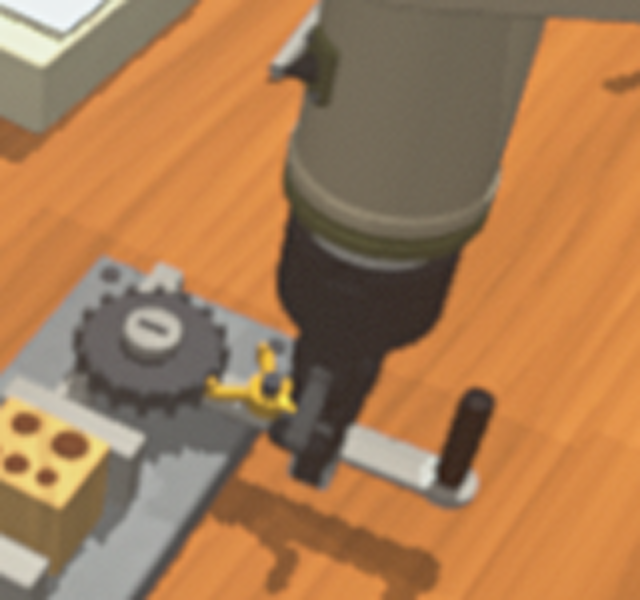

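Fingers (crop 315,440) stand clear on the +y side of the knob. Pushing toward −y.

Request:
{"fn": "jog_arm", "kwargs": {
  "rows": [
    [[0,-6,0],[0,0,0]],
    [[0,-12,0],[0,0,0]],
    [[0,-16,0],[0,0,0]],
    [[0,-20,0],[0,0,0]],
    [[0,-24,0],[0,0,0]],
    [[0,-27,0],[0,0,0]],
    [[0,-30,0],[0,0,0]],
    [[0,-30,0],[0,0,0]]
  ]
}}

```text
time: 2.75
tool_pos: [513.1, 6.3, 78.2]
tcp_rot: [-180.0, -0.0, -171.4]
ft_force: [-0.1, 1.4, 0.7]
finger_gap: 0.3
grip_force: 0.4
```

Request:
{"fn": "jog_arm", "kwargs": {
  "rows": [
    [[0,-2,0],[0,0,0]],
    [[0,-4,0],[0,0,0]],
    [[0,-6,0],[0,0,0]],
    [[0,-6,0],[0,0,0]]
  ]
}}

```text
time: 3.15
tool_pos: [514.2, 0.4, 78.4]
tcp_rot: [-180.0, 0.0, -171.3]
ft_force: [0.2, 0.4, -0.2]
finger_gap: -0.1
grip_force: 0.0
```

Request:
{"fn": "jog_arm", "kwargs": {
  "rows": [
    [[0,-2,0],[0,0,0]],
    [[0,-4,0],[0,0,0]],
    [[0,-4,0],[0,0,0]]
  ]
}}

```text
time: 3.45
tool_pos: [514.6, -3.5, 78.3]
tcp_rot: [-180.0, 0.0, -171.3]
ft_force: [0.3, 0.8, -0.4]
finger_gap: 0.1
grip_force: 0.0
```

Request:
{"fn": "jog_arm", "kwargs": {
  "rows": [
    [[0,8,0],[0,0,0]],
    [[0,16,-20],[0,0,0]],
    [[0,25,-50],[0,0,0]],
    [[25,45,-70],[0,0,0]],
    [[60,70,-70],[0,0,0]],
    [[80,80,-70],[0,0,0]]
  ]
}}

```text
time: 4.05
tool_pos: [421.8, 65.5, 148.8]
tcp_rot: [180.0, 0.0, -171.3]
ft_force: [-0.5, 1.2, -0.4]
finger_gap: -0.3
grip_force: 0.0
```

```bash
python3 - <<'E'
from h import *
b,_=snap('side','s2');a,_=snap('top','t2')
B=cv2.resize(b[140:240,300:430],(520,400),interpolation=2);A=cv2.resize(a[195:305,320:390],(280,440),interpolation=2)
o=np.zeros((440,800,3),np.uint8);o[:400,:520]=B;o[:,520:]=A
cv2.imwrite('pics/c2.png',o)
E
```

```text
(no output)
```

View pics/c2.png

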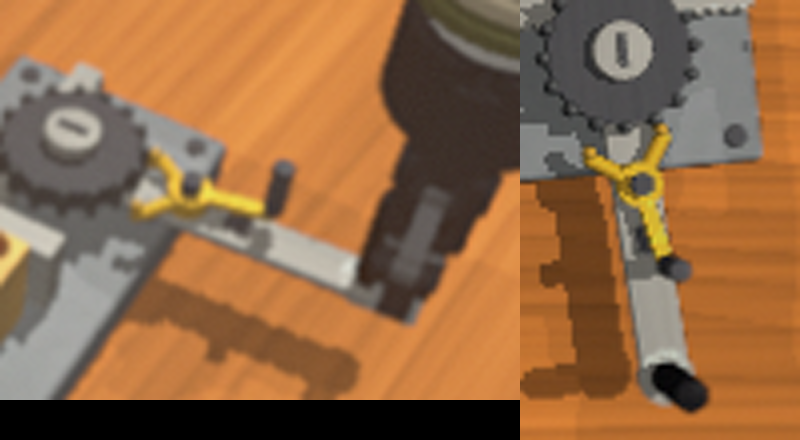

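Lever flipped: the knob top now sits at (677,268) in the right panel, on the −y side of the arm, and the handle has not moved. Now I'll go over the grip peg.

Request:
{"fn": "jog_arm", "kwargs": {
  "rows": [
    [[-10,-35,0],[0,0,0]],
    [[-18,-75,0],[0,0,0]],
    [[-21,-99,0],[0,0,0]],
    [[-21,-99,0],[0,0,0]],
    [[-21,-99,20],[0,0,0]],
    [[-21,-99,50],[0,0,0]],
    [[-21,-99,78],[0,0,0]],
    [[-21,-99,86],[0,0,0]],
    [[-21,-99,86],[0,0,0]]
  ],
  "grip": 45
}}

```text
time: 5.05
tool_pos: [458.0, -30.2, 61.1]
tcp_rot: [179.9, -0.2, -171.3]
ft_force: [-0.1, 0.3, 0.6]
finger_gap: 45.3
grip_force: 0.0
```

Request:
{"fn": "jog_arm", "kwargs": {
  "rows": [
    [[0,0,0],[0,0,0]],
    [[0,0,0],[0,0,0]],
    [[0,0,0],[0,0,0]],
    [[0,0,0],[0,0,0]]
  ],
  "grip": 23
}}

```text
time: 5.45
tool_pos: [460.1, -30.8, 63.5]
tcp_rot: [-180.0, 0.1, -171.3]
ft_force: [0.6, 1.2, 0.8]
finger_gap: 23.0
grip_force: 0.8
```

```bash
python3 - <<'E'
from h import *
b,_=snap('side','s3')
cv2.imwrite('pics/s3c.png',cv2.resize(b[120:250,300:440],None,fx=4,fy=4,interpolation=2))
s=r.sense();p=s['tool_pos'];print(p,s['tcp_rot'],s['finger_gap'],s['ft_force'])
v=p[:2]-A;print(np.hypot(*v),np.degrees(np.arctan2(-v[1],-v[0])))
E
```

```text
[459.84045641 -30.8472643   63.18206019] [-1.79983302e+02  9.61606233e-02 -1.71338893e+02] 23.520663846147635 [-0.113373    1.35307313  1.42824526]
172.3430971599206 9.130240422744599
```

View pics/s3c.png

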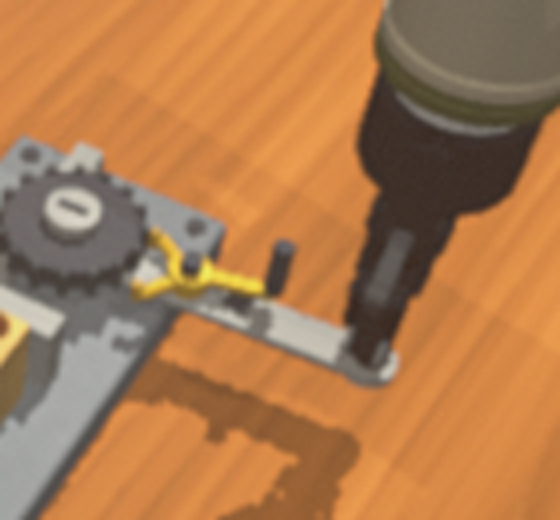

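The peg is between the fingers and the knob is clear of them. Swinging back clockwise first.

Request:
{"fn": "jog_arm", "kwargs": {
  "rows": [
    [[-0.6,13.9,0],[0,0,0.08]],
    [[-2.2,27.7,0],[0,0,0.16]],
    [[-5,41.4,0],[0,0,0.24]],
    [[-8.8,54.7,0],[0,0,0.32]],
    [[-13.7,67.8,0],[0,0,0.4]],
    [[-19.6,80.3,0],[0,0,0.48]],
    [[-26.5,92.4,0],[0,0,0.56]],
    [[-34.4,103.9,0],[0,0,0.64]],
    [[-34.4,103.9,0],[0,0,0.64]]
  ]
}}

```text
time: 6.4
tool_pos: [478.1, 77.8, 62.7]
tcp_rot: [180.0, 0.0, 152.0]
ft_force: [-0.7, -0.6, -0.6]
finger_gap: 22.8
grip_force: 0.0
```

```bash
cat >> h.py <<'E'
def st():
    s=r.sense();v=s['tool_pos'][:2]-A
    print('t',s['time'],'R',np.hypot(*v),'handle',np.arctan2(-v[1],-v[0])-PSI,'yaw',np.radians(s['tcp_rot'][2]+180)-PSI,'z',s['tool_pos'][2],'F',s['ft_force'])
E
python3 -c "
from h import *
st()"
```

```text
t 6.4 R 172.278159302773 handle -0.5725933490628128 yaw 5.7130962946527655 z 62.66132666723351 F [-0.71112664 -0.60442047 -0.59810971]
```

Request:
{"fn": "jog_arm", "kwargs": {
  "rows": [
    [[-1,-19,0],[0,0,-0.11]],
    [[-4.2,-37.8,0],[0,0,-0.22]],
    [[-9.3,-56.1,0],[0,0,-0.33]],
    [[-16.5,-73.7,0],[0,0,-0.44]],
    [[-25.5,-90.4,0],[0,0,-0.55]],
    [[-36.3,-106.1,0],[0,0,-0.66]],
    [[-48.8,-120.5,0],[0,0,-0.77]],
    [[-62.8,-133.4,0],[0,0,-0.88]],
    [[-78.1,-144.7,0],[0,0,-0.99]],
    [[-94.5,-154.2,0],[0,0,-1.1]]
  ]
}}

```text
time: 7.4
tool_pos: [488.1, -104.0, 62.4]
tcp_rot: [179.9, 0.0, -144.6]
ft_force: [-0.9, 6.6, 1.3]
finger_gap: 23.1
grip_force: 2.4
```

```bash
python3 -c "
from h import *
st()
a,_=snap('top','t4')
cv2.imwrite('pics/t4c.png',cv2.resize(a[170:310,230:390],None,fx=4,fy=4,interpolation=2))"
```

```text
t 7.4 R 173.90257281555265 handle 0.5350087816030673 yaw 0.5369780009519507 z 62.39760622904421 F [-0.86843241  6.55747535  1.28544515]
```

View pics/t4c.png

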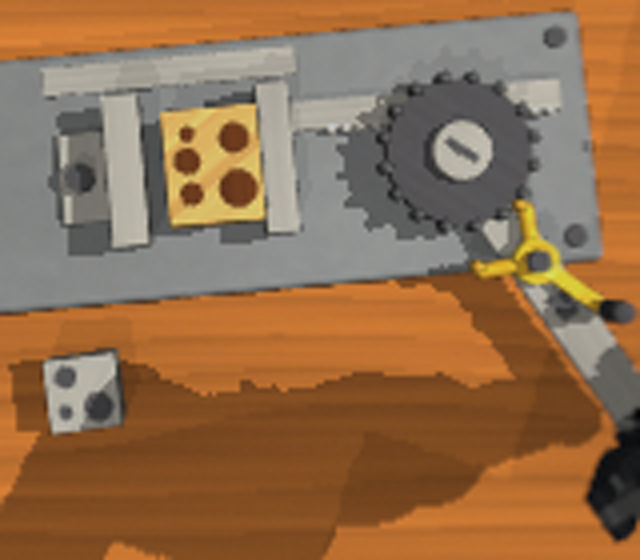

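The jaw moved about 16 mm and is pushing the block along. Swing back, then forward again, slowly near the end.

Request:
{"fn": "jog_arm", "kwargs": {
  "rows": [
    [[-1,19,0],[0,0,0.11]],
    [[-4.2,37.9,0],[0,0,0.22]],
    [[-9.4,56.3,0],[0,0,0.33]],
    [[-16.6,74,0],[0,0,0.44]],
    [[-25.6,90.8,0],[0,0,0.55]],
    [[-36.5,106.5,0],[0,0,0.66]],
    [[-49,120.9,0],[0,0,0.77]],
    [[-63,133.9,0],[0,0,0.88]],
    [[-78.4,145.2,0],[0,0,0.99]],
    [[-95,154.9,0],[0,0,1.1]]
  ]
}}

```text
time: 8.45
tool_pos: [476.6, 78.0, 62.1]
tcp_rot: [-179.9, -0.0, 151.7]
ft_force: [0.1, -2.8, 0.6]
finger_gap: 22.9
grip_force: 1.0
```

Request:
{"fn": "jog_arm", "kwargs": {
  "rows": [
    [[-1,-19,0],[0,0,-0.11]],
    [[-4.2,-37.8,0],[0,0,-0.22]],
    [[-9.3,-56.1,0],[0,0,-0.33]],
    [[-16.5,-73.7,0],[0,0,-0.44]],
    [[-25.5,-90.4,0],[0,0,-0.55]],
    [[-25.5,-90.4,0],[0,0,-0.55]]
  ]
}}

```text
time: 9.05
tool_pos: [457.1, -15.5, 62.4]
tcp_rot: [-180.0, 0.0, -176.5]
ft_force: [-0.7, 0.9, 1.4]
finger_gap: 23.2
grip_force: 0.0
```

```bash
python3 -c "
from h import *
st()"
```

```text
t 9.05 R 173.31341553450167 handle -0.011616778671331332 yaw -0.01979766056788812 z 62.42603155767891 F [-0.70712268  0.90108323  1.42401855]
```

Request:
{"fn": "jog_arm", "kwargs": {
  "rows": [
    [[-0.2,-8.7,0],[0,0,-0.05]],
    [[-0.9,-17.3,0],[0,0,-0.1]],
    [[-1.9,-25.9,0],[0,0,-0.15]],
    [[-3.5,-34.4,0],[0,0,-0.2]]
  ]
}}

```text
time: 9.45
tool_pos: [462.4, -47.0, 62.2]
tcp_rot: [179.9, -0.0, -165.1]
ft_force: [-1.9, 5.0, 3.8]
finger_gap: 22.9
grip_force: 2.5
```

Request:
{"fn": "jog_arm", "kwargs": {
  "rows": [
    [[-0.2,-8.7,0],[0,0,-0.05]],
    [[-0.9,-17.3,0],[0,0,-0.1]]
  ]
}}

```text
time: 9.65
tool_pos: [467.7, -63.4, 62.2]
tcp_rot: [179.9, -0.0, -159.4]
ft_force: [-1.8, 3.6, 3.9]
finger_gap: 23.5
grip_force: 2.5
```

Request:
{"fn": "jog_arm", "kwargs": {
  "rows": [
    [[-0.1,-5.2,0],[0,0,-0.03]],
    [[-0.3,-10.4,0],[0,0,-0.06]]
  ]
}}

```text
time: 9.85
tool_pos: [471.1, -72.0, 62.1]
tcp_rot: [179.8, -0.1, -156.0]
ft_force: [-7.2, 13.4, 9.5]
finger_gap: 23.1
grip_force: 7.5
```

```bash
python3 -c "
from h import *
st()
a,_=snap('top','t5')
cv2.imwrite('pics/t5c.png',cv2.resize(a[170:310,230:390],None,fx=4,fy=4,interpolation=2))"
```

```text
t 9.85 R 173.00399210178296 handle 0.32608129814310577 yaw 0.33735184509451227 z 62.0797075614437 F [-7.20649982 13.40943967  9.4941349 ]
```

View pics/t5c.png

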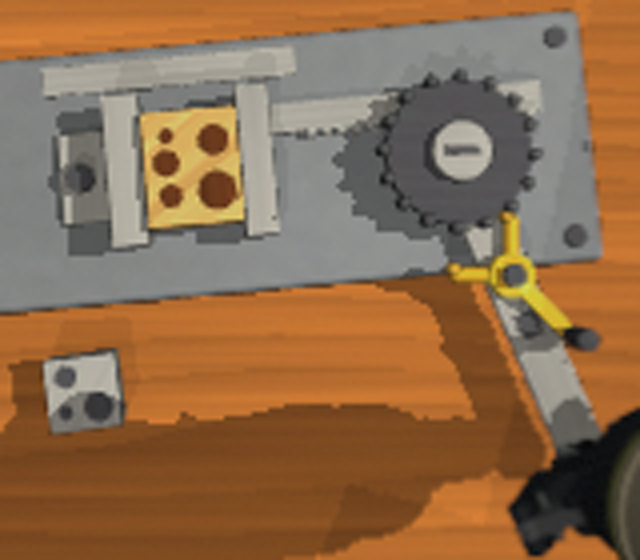

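The block now appears to meet the stop (crop x≈143) and the force is rising. I'll nip it slightly further.

Request:
{"fn": "jog_arm", "kwargs": {
  "rows": [
    [[-0.1,-3,0],[0,0,-0.017]],
    [[-0.1,-3,0],[0,0,-0.017]],
    [[-0.1,-3,0],[0,0,-0.017]]
  ]
}}

```text
time: 10.2
tool_pos: [472.2, -74.1, 62.1]
tcp_rot: [179.7, -0.1, -155.1]
ft_force: [-7.5, 11.1, 8.7]
finger_gap: 22.8
grip_force: 6.6
```

Request:
{"fn": "jog_arm", "kwargs": {
  "rows": [
    [[-0.1,-3,0],[0,0,-0.017]],
    [[-0.1,-3,0],[0,0,-0.017]],
    [[-0.1,-3,0],[0,0,-0.017]]
  ]
}}

```text
time: 10.5
tool_pos: [473.1, -76.2, 62.0]
tcp_rot: [179.7, -0.1, -154.1]
ft_force: [-10.2, 14.7, 11.4]
finger_gap: 23.0
grip_force: 8.4
```

Request:
{"fn": "jog_arm", "kwargs": {
  "rows": [
    [[-0.1,-4,0],[0,0,-0.017]],
    [[-0.1,-4,0],[0,0,-0.017]],
    [[-0.1,-4,0],[0,0,-0.017]]
  ]
}}

```text
time: 10.8
tool_pos: [474.5, -79.1, 62.0]
tcp_rot: [179.6, -0.1, -153.1]
ft_force: [-12.8, 16.8, 14.5]
finger_gap: 23.2
grip_force: 10.4
```

Request:
{"fn": "jog_arm", "kwargs": {
  "rows": [
    [[-0.1,-4,0],[0,0,-0.02]],
    [[-0.1,-4,0],[0,0,-0.02]],
    [[-0.1,-4,0],[0,0,-0.02]]
  ]
}}

```text
time: 11.1
tool_pos: [475.9, -82.0, 61.9]
tcp_rot: [179.5, -0.1, -152.0]
ft_force: [-14.8, 20.4, 18.4]
finger_gap: 23.1
grip_force: 12.5
```

```bash
python3 -c "
from h import *
st()
a,_=snap('top','t6');b=cv2.imread('pics/t5.png')
A=cv2.resize(a[180:240,235:385],None,fx=5,fy=5,interpolation=2);B=cv2.resize(b[180:240,235:385],None,fx=5,fy=5,interpolation=2)
cv2.imwrite('pics/t6c.png',np.vstack([B,A])[:600])"
```

```text
t 11.1 R 172.93074235793844 handle 0.3900295664899535 yaw 0.4080083685066881 z 61.923382077768444 F [-14.8214139   20.35085785  18.44549432]
```

View pics/t6c.png

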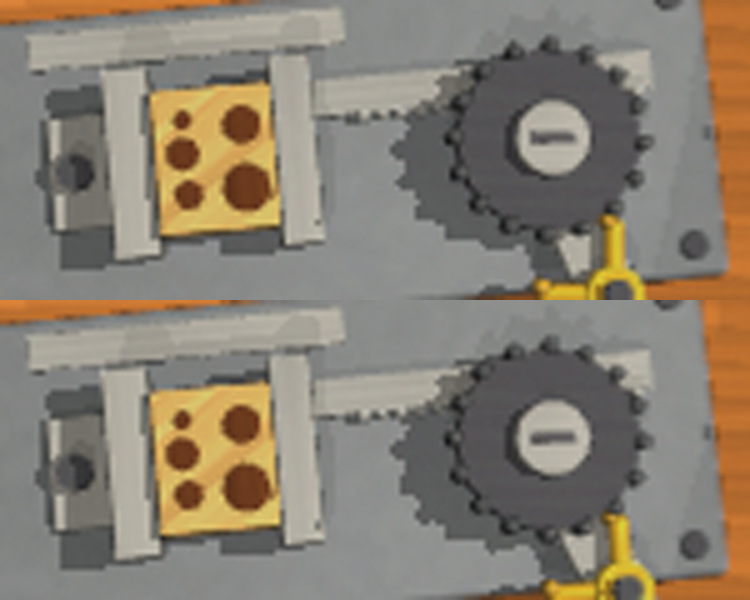

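Between the two pictures (top: before, bottom: now) the wheel, jaw and block have not moved, although the push rose from 15 N to 25 N. The slot has turned about 1.5 rad (30 mm), so the block is tight. Backing off, opening and lifting.

Request:
{"fn": "jog_arm", "kwargs": {
  "rows": [
    [[0,4,0],[0,0,0]],
    [[0,8,0],[0,0,0]],
    [[0,10,0],[0,0,0]],
    [[0,10,0],[0,0,0]]
  ]
}}

```text
time: 11.55
tool_pos: [472.8, -74.3, 62.1]
tcp_rot: [179.7, -0.0, -152.0]
ft_force: [-4.7, 14.0, 6.9]
finger_gap: 23.1
grip_force: 7.5
```

Request:
{"fn": "jog_arm", "kwargs": {
  "rows": [
    [[0,0,0],[0,0,0]],
    [[0,0,0],[0,0,0]],
    [[0,0,0],[0,0,0]]
  ],
  "grip": 42
}}

```text
time: 11.85
tool_pos: [473.2, -76.1, 61.7]
tcp_rot: [179.9, -0.0, -152.0]
ft_force: [-0.5, 6.9, -0.7]
finger_gap: 42.2
grip_force: 3.3
```

Request:
{"fn": "jog_arm", "kwargs": {
  "rows": [
    [[0,0,-15],[0,0,0]],
    [[0,0,-40],[0,0,0]],
    [[0,0,-75],[0,0,0]],
    [[0,0,-110],[0,0,0]],
    [[40,0,-120],[0,0,0]],
    [[75,0,-120],[0,0,0]],
    [[75,0,-120],[0,0,0]]
  ]
}}

```text
time: 12.55
tool_pos: [405.7, -114.4, 182.6]
tcp_rot: [-179.9, -0.1, -152.1]
ft_force: [0.7, 0.6, -0.1]
finger_gap: 42.0
grip_force: 0.0
```

```bash
python3 -c "
from h import *
st()
a,_=snap('top','t7');b=cv2.imread('pics/t6.png');s=cv2.imread('pics/t0.png')
A=cv2.resize(a[175:305,240:400],None,fx=4,fy=4,interpolation=2)
cv2.imwrite('pics/t7c.png',A)
print(cv2.absdiff(a[185:235,245:380],b[185:235,245:380]).mean())"
```

```text
t 12.55 R 250.18001260487378 handle 0.3781431914033006 yaw 0.40633569691218435 z 182.59243300864438 F [ 0.70801578  0.63213668 -0.05520597]
3.8220246913580245
```

View pics/t7c.png

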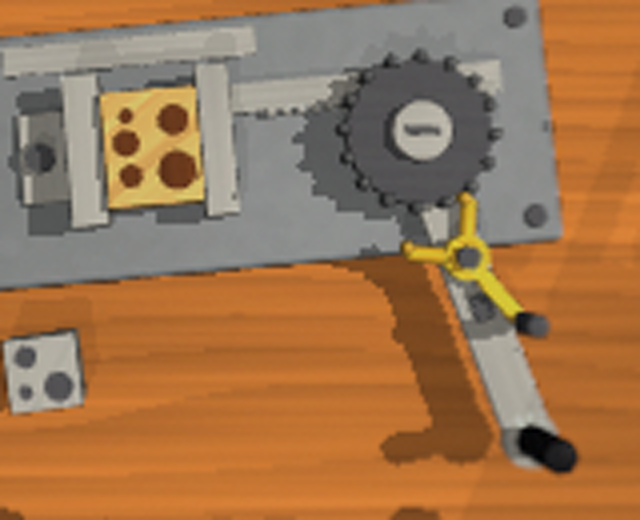

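The handle is free, the lever is on the tighten side and the block is still nipped. Handing in.

```bash
python3 -c "
from bench import r
print(r.hand_in())"
```

```text
the job is handed in; nothing more can be done
None
```

I flipped the lever to tighten and worked the handle until the jaw stopped with the block against the stop. A 25 N push at the grip moved it no further. The arm is clear of the clamp, and the job is handed in at about 12.6 s.

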